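Connect a vacuum sensor head to a ball-lock quick coupler

TASK

Connect the battery vacuum sensor head, parked nose-down in the black nest, to the quick coupler on the aluminium vacuum manifold. The coupler has tripped, so first draw its steel sleeve fully back (down, towards the block) until it stays back by itself when you let go; then bring the sensor over upright and press its plug nose straight in until it is fully home and the sleeve springs forward again by itself and locks it, and let go. The ball lock and seal are delicate: grip and press gently, and leave the wafer dish, wafer shipper, probe card and tweezers where they are.

Things in the scene. Friction and masses are not known exactly. Their poses are not given: they have to be found in the camera images.
- manifold: Bolted-down aluminium block, 84 x 66 x 30 mm, corner screws reach 36 mm. Origin: centre of its underside, z up. On the origin's z axis a quick coupler stands upright, mouth up, on a threaded stem with a jam nut: the coupler's foot stands 38 to 56 mm above the underside, differently each time and NOT measured. Coupler heights below count from its foot: hex 0-13 mm, rim of the mouth 60 mm.
- sleeve (a joint): Coupler's steel sleeve, in m: 0 = forward (up), grows as drawn back (down) to a stop at 0.009; spring 5 to 10 N. Forward it is 44 mm across from 30 to 58 mm above the foot, flange 56 mm across at 24-30 mm. Past about 0.0075 its catch sets; let go, it stays at about 0.0045. Forward it holds 4 balls in the bore that stop a plug 9 mm deep. Harmed if grip of both fingers and push sum to over 160 N.
- valve (a joint): Inner valve piston (18 mm across) in the coupler's bore, m, grows pressed down: near 0 at the start, -0.008 once the sleeve is caught back (its top then 8 mm below the mouth), about 0.0065 with a plug locked in (0.009 pressed home). Pushing a plug in takes 3 N rising to 8-15 N, dropping at the click. Bore 20 mm wide, 3 mm 45 degree lead-in. Harmed if the plug's contact forces sum to over 40 N.
- sensor: Sensor head, 84 mm tall, 0.14-0.24 kg. Origin: the tip of its plug nose, z up along the nose. Nose 18 mm across, 25 mm long, ball groove 8-17.5 mm up; steel shoulder 34 mm across at 25-29 mm meets the mouth's rim when home (nose 25 mm deep; the balls lock it from about 23 mm on). White housing from 37 to 83 mm up: 38 mm along its x, 30 mm along its y; grip it across y. Display on its -x face.
- nest: Fixed black plastic block, 56 x 56 x 34 mm, origin at the centre of its underside. The sensor starts in its central hole (21 mm wide, 30 mm deep), shoulder resting on top, so its origin is 9 mm above the block's underside.
- dish: Bystander: glass dish with a wafer on wiper paper, about 195 x 174 x 70 mm, origin at its underside.
- shipper: Bystander: clear round flat wafer shipper, 117 mm across, 13 mm high, origin at its underside.
- card: Bystander: small green needle (probe) card lying flat, 52 x 78 x 11 mm, origin at its underside.
- tweezers: Bystander: steel tweezers lying flat, 126 mm along their y, 14 mm wide, 9 mm high, origin at the underside.
Mind the look-alikes: they are no part of the job. There is more than one size of the sensor; the one meant has the size given above.

How it is judged (in metres and radians):
On the way, in this order (a step that is already met when the one before it is completed fails the run):
1. the sleeve is drawn back and stays back by itself: sleeve back by more than 3.5 mm, valve piston up by more than 6 mm, with the fingers off the coupler (value of joint sleeve above 0.0035 m and value of joint valve below -0.006 m and contact force between the fingers and manifold below 0.3 N), for 0.2 s.
2. the plug is home and the sleeve has sprung forward over it: valve piston down by more than 5 mm, sleeve within 1.5 mm of forward, nose within 3 mm of the coupler's axis (value of joint valve above 0.005 m and value of joint sleeve below 0.0015 m and horizontal distance between sensor and manifold below 0.003 m), for 0.2 s.
At the end, for the whole second after the job is handed in: the sensor is locked in the coupler: valve piston held down more than 5 mm, sleeve within 1.5 mm of fully forward, nose within 3 mm of the coupler's axis, sensor within 0.1 rad of upright, at rest; bystanders within 20 mm of where they stood (all of step 2 and angle between sensor's own z axis and vertical below 0.1 rad and linear speed of sensor below 0.01 m/s and distance of each of dish, shipper, card, tweezers from where it was at the start of the episode below 0.02 m); the robot touches nothing.
It fails at once if the contact forces of the sensor on the coupler add up to over 40 N (contact force between sensor and manifold above 40 N).
It fails at once if the contact forces of the fingers on the coupler (grip of both and push) add up to over 160 N (contact force between the fingers and manifold above 160 N).
It fails at once if the sensor is tipped by more than 0.5 rad (angle between sensor's own z axis and vertical above 0.5 rad).
It fails at once if the dish, shipper, probe card or tweezers are moved by more than 20 mm (distance of any of dish, shipper, card, tweezers from where it was at the start of the episode above 0.02 m).
It also fails if it takes over 45 s, if anything falls off the work surface, if the arm or the gripper's body presses on something with over 40 N, if the wrist force passes 120 N, or if a joint passes its speed limit or range.

ROBOT

A 7-joint arm with a two-finger parallel gripper is mounted at the origin on the work surface; the furniture and walls round the work are solid. World frame = base frame: x ahead of the robot, y to its left, z up, the work surface at z = 0. Lengths are in mm, angles in rad, forces in N, time in s.
With the tool pointing down it reaches from about 425 to 825 mm from the base axis. Payload 3.6 kg.
Tool frame: the origin (TCP) lies between the finger pads; the fingertips stand 14 mm ahead of it and the grasp point (between the pads) lies 5 mm behind it (arm.tip_reach is the distance from the TCP to the fingertips, in mm); z points along the fingers, y is the line along which they close (so a half turn about z gives the same grasp; the last joint's range is limited). The gripper opens to 85 mm and grips with 20 to 120 N. Pads are 22 mm wide; open, the fingers measure 114 mm over their backs; the gripper's body (76 mm by 85 mm) begins 54 mm behind the grasp point. The pads swing forward as they close: fully open they stand 13 mm farther back than shut.
Start: joints at [-1.185, 0.615, -0.013, 1.423, 0.008, 1.103, -0.04], TCP at [260.728, 595.384, 220.497] pointing down, gripper open.
Joint ranges: [-3.12, 3.12], [-0.3, 2.06], [-1.34, 1.32], [0.26, 2.42], [-1.36, 4.5], [0.01, 1.98], [-2.84, 2.84]. Speed limits (rad/s): [2.79, 2.79, 3.14, 3.14, 3.14, 3.14, 3.14].

INTERFACE

Orientations are given as a unit quaternion [w, x, y, z].
In Python, from cell import arm gives the robot as it stands. The module is installed in compiled form; this text tells all that it offers.
- The arm moves only by the tool arm_command, never from a script. Its argument "targets" is a list of rows, each an object with "travel": the shift along the tool's x, y, z in cm, a list of three; "rot": the turn, a rotation vector about the tool's x, y, z in degrees, a list of three. A call has exactly 10 rows; each row shifts and turns the commanded pose from where the row before left it, along the tool's axes as they then stand; what a row does not reach is not made up. A row lasts 1/10 s, in which the tool goes at most 50 mm and 8.59 degrees, less where a joint would pass 70% of its speed; a pose out of reach is approached as far as the arm can. A call is refused whole if a number of a shift passes 5 or a number of a turn 8.59, either way. A call with a gripper value outside its range is refused whole. "fingers" is the opening in per cent of the stroke, from 0 (shut) to 100 (fully open), set as the call begins (left out, the last holds). The fingers move at their own pace and stop on an object; "grip_force" is the grip in N (left out, the last holds). Time passes only in rows, so rows that do not move let the fingers close, or fill a call up. It gives the time, the measured TCP pose, the force, the opening and the grip force at its end, in the units of the state.
- arm.sense(): the state, without advancing time (a new reading comes with each control period).
- arm.capture(name): name is "scene" or "side" or "wrist"; returns a dict with "img" (384x512x3 uint8, red, green, blue), "range_z" (384x512 float32, mm along the optical axis (not along the pixel's ray), 0 where there is no reading), "camera_matrix" (3x3 intrinsics, pixels), "k1" (the pictures are not rectified: a ray, as slopes to the right and down, at radius r is drawn at 1 + k1 r^2 times it, then the intrinsics apply), "R" (3x3) and "t" (3): a world point X has camera coordinates R X + t; the wrist camera has in their place "mount" (4x4, takes a point from camera to tool coordinates, whose origin is the TCP and whose axes are the flange's). Camera axes: x right, y down, z forward; pixel columns grow to the right and rows downward; lengths in mm; the calibration is good to about 2 mm. A picture is of the moment at which its call begins: read the wrist's pose just before it.
- arm.sign_off(): hands the job in; it is judged then, once.
The state is a dict: "time_s": time; "q": joint angles; "joint_vel": joint speeds; "tau": joint torques, N m; "ee_pos": TCP position; "eef_rot": TCP orientation; "ft_force": force on the tool from outside, world axes, zero at the start; "torque": the same for the moment, N m; "grip_width": finger opening in mm; "gripper_force": force on a finger pad.
Only numpy, scipy, OpenCV 4.12 (cv2) and the standard library are available. Lean on these libraries where they do the work, as an engineer would, in place of code of your own. Each camera call takes 0.05 s, during which the arm holds its last target. There are 200 camera calls.

## Working session

There is one attempt and no reset: what is moved stays moved. The work goes in short steps, Python scripts to look and compute and a tool call to move; the robot and the scene stay as the last step left them, time stands still between calls to the robot, and variables do not carry over. Pictures are saved under pics/ and viewed, at most 10 in all, crops included, and the job is handed in when it is done.

Besides the shell and the picture viewer there is one more tool, called after "Request:" as a command line: name --argument value ..., lists and objects as JSON in quotes. arm_command: Moves the arm, as the interface text tells. Its arguments: {"type":"object","properties":{"targets":{"type":"array"},"fingers":{"type":"number"},"grip_force":{"type":"number"}},"required":["targets"]}

```bash
mkdir -p pics; cat > h.py <<'E'
import numpy as np, cv2
from cell import arm
from scipy.spatial.transform import Rotation as Ro
def pose():
    s=arm.sense(); q=s["eef_rot"]; return s,np.array(s["ee_pos"]),Ro.from_quat([q[1],q[2],q[3],q[0]]).as_matrix()
def cap(n):
    s,p,R=pose(); c=arm.capture(n)
    if n=="wrist":
        M=np.array(c["mount"]); c["Rw"]=R@M[:3,:3]; c["o"]=R@M[:3,3]+p
    else:
        Rc=np.array(c["R"]); c["Rw"]=Rc.T; c["o"]=-Rc.T@np.array(c["t"])
    return c
def slopes(c,uv):
    K=np.array(c["camera_matrix"]); uv=np.atleast_2d(uv).astype(float)
    d=np.c_[(uv[:,0]-K[0,2])/K[0,0],(uv[:,1]-K[1,2])/K[1,1]]; x=d.copy()
    for _ in range(8): x=d/(1+c["k1"]*(x**2).sum(1))[:,None]
    return x
def rays(c,uv): return np.c_[slopes(c,uv),np.ones(len(np.atleast_2d(uv)))]@c["Rw"].T
def onz(c,uv,z):
    d=rays(c,uv); return c["o"]+d*((z-c["o"][2])/d[:,2])[:,None]
def cloud(c):
    h,w=c["range_z"].shape; u,v=np.meshgrid(np.arange(w),np.arange(h))
    P=c["o"]+rays(c,np.c_[u.ravel(),v.ravel()])*c["range_z"].reshape(-1,1)
    P[c["range_z"].ravel()==0]=np.nan
    return P.reshape(h,w,3)
def save(c,n): cv2.imwrite("pics/"+n,c["img"][:,:,::-1])
E
python3 - <<'E'
from h import *
s,p,R=pose(); print(s["time_s"],p,R.round(3).tolist(),s["ft_force"],s["grip_width"])
a=cap("scene");b=cap("side");w=cap("wrist")
for c in(a,b,w):print(c["o"].round(),c["Rw"][:,2].round(2),c["camera_matrix"][0][0])
print(np.array(w["mount"]).round(3))
cv2.imwrite("pics/a.png",np.vstack([np.hstack([a["img"],b["img"]])])[:,:,::-1][:, :])
save(a,"scene.png");save(b,"side.png");save(w,"wr0.png")
cv2.imwrite("pics/ab.png",cv2.resize(cv2.imread("pics/a.png"),(800,300),interpolation=cv2.INTER_AREA))
E
```

```text
0.0 [260.41006712 594.68088397 219.32168604] [[-0.916, 0.401, -0.001], [0.401, 0.916, -0.002], [-0.0, -0.003, -1.0]] [-0.50588724  0.53685331 -0.08699341] 85.54002470682804
[1047.  576.  680.] [-0.58 -0.55 -0.6 ] 363.650338114044
[1013.  676.  957.] [-0.45 -0.53 -0.71] 496.4361790849094
[186. 627. 372.] [ 0.29 -0.13 -0.95] 310.98196740777456
[[-1.00000e-03 -9.48000e-01 -3.17000e-01  8.11280e+01]
 [ 1.00000e+00 -0.00000e+00 -1.00000e-03 -7.93000e-01]
 [ 1.00000e-03 -3.17000e-01  9.48000e-01 -1.52763e+02]
 [ 0.00000e+00  0.00000e+00  0.00000e+00  1.00000e+00]]
```

View pics/scene.png

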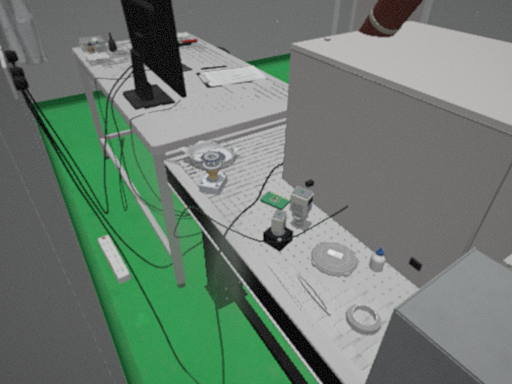

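View pics/side.png

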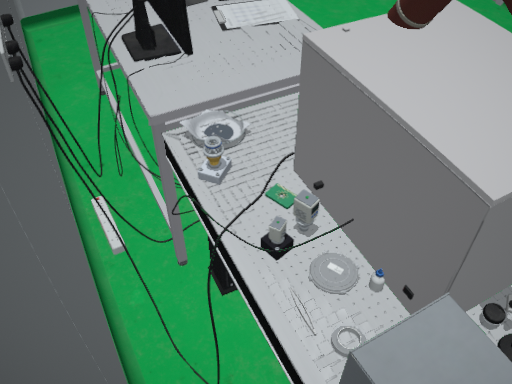

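The manifold with its coupler is at scene (213,172) / side (213,160). There are two sensor heads:
- **Small one:** in the black nest, scene (279,228) / side (277,235).
- **Larger one:** standing free on a round foot, scene (301,203) / side (306,210).

The nested one fits the description. I'll confirm it with an enlarged crop and measure.

```bash
python3 - <<'E'
from h import *
b=cap("side");a=cap("scene")
for c,pts in((a,dict(block=(205,187),sleeve=(213,158),sens=(280,214),nest=(275,238),big=(301,192),dish=(190,160),card=(275,200),ship=(333,258))),(b,dict(block=(208,175),sleeve=(213,147),sens=(278,226),nest=(272,246),big=(306,200),dish=(195,130),card=(283,197),ship=(333,272)))):
    P=cloud(c)
    for k,(u,v) in pts.items(): print(k,np.nanmedian(P[v-1:v+2,u-1:u+2].reshape(-1,3),axis=0).round(0))
crop=b["img"][100:270,150:350]
cv2.imwrite("pics/crop.png",cv2.resize(crop,(700,595),interpolation=cv2.INTER_CUBIC)[:,:,::-1])
E
```

```text
block [ 483. -137.   22.]
sleeve [ 448. -132.  112.]
sens [491. 161.  92.]
nest [516. 169.  32.]
big [406. 160. 112.]
dish [ 396. -318.    2.]
card [365.  45.  -0.]
ship [454. 304.  10.]
block [ 477. -129.   26.]
sleeve [ 452. -129.  111.]
sens [497. 167.  94.]
nest [513. 168.  34.]
big [407. 166. 115.]
dish [ 382. -317.   17.]
card [369.  53.   9.]
ship [449. 303.  13.]
```

View pics/crop.png

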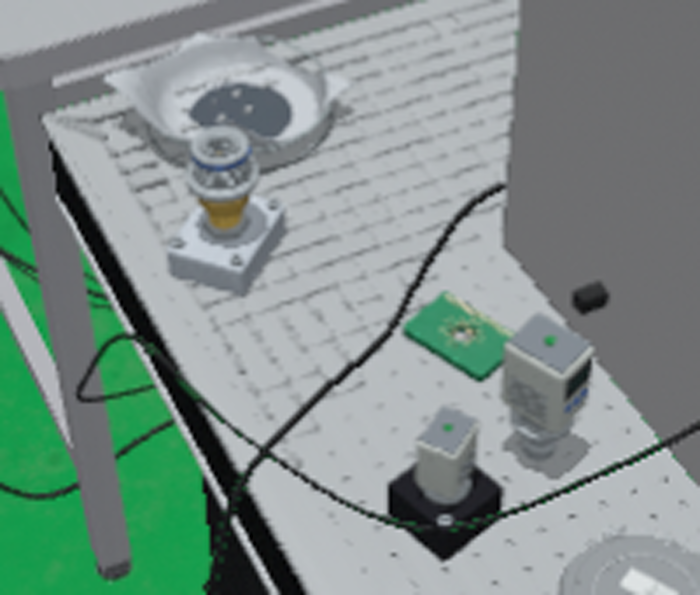

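View pics/wr0.png

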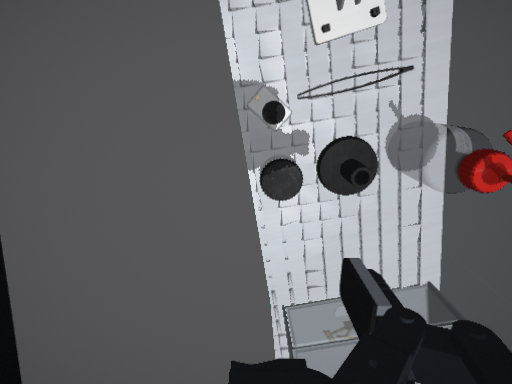

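The crop confirms that the small head sits in the black nest and that the free-standing one is the larger look-alike. Before the first swing I'll check the cabinet next to the path.

```bash
python3 - <<'E'
from h import *
print(arm.tip_reach)
for n in("scene","side"):
    c=cap(n);P=cloud(c).reshape(-1,3);P=P[~np.isnan(P).any(1)]
    m=(abs(P[:,0])<800)&(abs(P[:,1])<900)&(P[:,2]>60)
    Q=P[m]; 
    for y in range(-800,900,100):
        q=Q[(Q[:,1]>=y)&(Q[:,1]<y+100)]
        if len(q):
            print(n,y,[(x,int(q[(q[:,0]>=x)&(q[:,0]<x+100)][:,2].max())) for x in range(-400,800,100) if ((q[:,0]>=x)&(q[:,0]<x+100)).sum()>15])
E
```

```text
14.0
scene -800 [(100, 188), (200, 440), (600, 351), (700, 379)]
scene -700 [(200, 454), (700, 389)]
scene -600 [(200, 467), (700, 392)]
scene -500 [(700, 396)]
scene -200 [(400, 115)]
scene -100 [(200, 71)]
scene 0 [(0, 490), (100, 438), (200, 439), (300, 434)]
scene 100 [(-200, 435), (-100, 435), (0, 514), (100, 527), (200, 434), (300, 435), (400, 114), (500, 94)]
scene 200 [(-200, 434), (-100, 435), (0, 526), (100, 528), (200, 435), (300, 434), (400, 106)]
scene 300 [(-100, 435), (0, 435), (100, 435), (200, 434), (300, 435)]
scene 400 [(-100, 434), (0, 435), (100, 435), (200, 435), (300, 435), (400, 435)]
scene 500 [(200, 203), (300, 434), (400, 434), (500, 233), (600, 233)]
scene 600 [(200, 109), (400, 232), (500, 233), (600, 234)]
side -800 [(100, 173), (200, 255), (600, 351), (700, 363)]
side -700 [(200, 290), (700, 380)]
side -600 [(200, 329), (700, 394)]
side -500 [(700, 394)]
side -300 []
side -200 [(400, 120)]
side -100 [(200, 75), (300, 71)]
side 0 [(0, 474), (100, 439), (200, 443), (300, 438)]
side 100 [(-200, 439), (-100, 439), (0, 497), (100, 532), (200, 439), (300, 440), (400, 117), (500, 97)]
side 200 [(-200, 438), (-100, 440), (0, 535), (100, 539), (200, 439), (300, 439), (400, 107)]
side 300 [(-100, 439), (0, 439), (100, 440), (200, 634), (300, 439)]
side 400 [(100, 439), (200, 439), (300, 439), (400, 439)]
side 500 [(200, 437), (300, 439), (400, 439), (500, 237), (600, 237)]
side 600 [(200, 107), (400, 237), (500, 237), (600, 236)]
side 700 [(500, 236)]
```

Request:
arm_command --targets '[{"travel": [-3.5, -2.7, 0], "rot": [0, 0, 0]}, {"travel": [-3.5, -2.7, 0], "rot": [0, 0, 0]}, {"travel": [-3.5, -2.7, 0], "rot": [0, 0, 0]}, {"travel": [-3.5, -2.7, 0], "rot": [0, 0, 0]}, {"travel": [-3.5, -2.7, 0], "rot": [0, 0, 0]}, {"travel": [-3.5, -2.7, 0], "rot": [0, 0, 0]}, {"travel": [-3.5, -2.7, 0], "rot": [0, 0, 0]}, {"travel": [-3.5, -2.7, 0], "rot": [0, 0, 0]}, {"travel": [-3.5, -2.7, 0], "rot": [0, 0, 0]}, {"travel": [-3.5, -2.7, 0], "rot": [0, 0, 0]}]'

```text
time_s: 1.35
ee_pos: [473.8, 206.1, 220.8]
eef_rot: [0.0, 0.205, 0.979, 0.0]
ft_force: [0.9, 0.2, -0.2]
grip_width: 85.6
gripper_force: 0.0
```

```bash
python3 - <<'E'
from h import *
w=cap("wrist");save(w,"w1.png");s=cap("side")
P=cloud(w)
for u,v in((256,192),(256,100),(150,192),(350,192),(256,60),(100,100),(400,100)):print(u,v,P[v,u].round())
cv2.imwrite("pics/w1s.png",np.hstack([w["img"],cv2.resize(s["img"],None,fx=1,fy=1)])[:,:,::-1][:, :800])
E
```

```text
256 192 [495. 202.  48.]
256 100 [408. 241.   0.]
150 192 [455.  75.  -1.]
350 192 [557. 306.  -2.]
256 60 [369. 257.  -0.]
100 100 [337.  78.  -0.]
400 100 [474. 391.  -0.]
```

View pics/w1s.png

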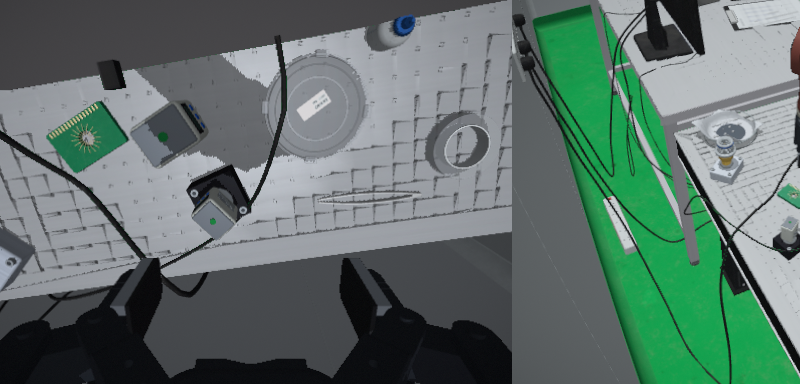

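The wrist view shows the nested sensor's top at (214,220), the larger look-alike at (168,133), and a cable passing near the nest at (262,180). Next I measure the top face, nest and cable.

```bash
python3 - <<'E'
from h import *
w=cap("wrist");P=cloud(w)
for u,v in((283,60),(285,100),(275,160),(262,185),(252,205),(80,180),(120,220),(150,258)):
    q=P[v-3:v+4,u-6:u+7].reshape(-1,3); print("cable",u,v,P[v,u].round(),"maxz",np.nanmax(q[:,2]).round())
def top(P,z0,z1,c,r):
    m=(P[...,2]>z0)&(P[...,2]<z1)&(np.hypot(P[...,0]-c[0],P[...,1]-c[1])<r)
    q=P[m];return q
q=top(P,88,100,(494,164),40); print(len(q),np.median(q[:,2]))
r=cv2.minAreaRect(q[:,:2].astype(np.float32));print("sensor top",r,"ctr",q.mean(0))
b=cv2.boxPoints(r);print(b.round(1).tolist())
n=top(P,30,38,(494,164),50);r=cv2.minAreaRect(n[:,:2].astype(np.float32));print("nest",r,np.median(n[:,2]))
# green dot
hsv=cv2.cvtColor(w["img"],cv2.COLOR_RGB2HSV);m=((hsv[...,1]>120)&(abs(hsv[...,0].astype(int)-60)<20)).astype(np.uint8)
k,l,st,ce=cv2.connectedComponentsWithStats(m)
for i in range(1,k):
    if st[i,4]>8: print(ce[i],st[i,4],onz(w,ce[i],93).round(1))
big=top(P,100,130,(406,163),50);print("big",len(big),cv2.minAreaRect(big[:,:2].astype(np.float32)) if len(big)>5 else "",np.median(big[:,2]))
E
```

```text
cable 283 60 [386. 278.  -1.] maxz 110.0
cable 285 100 [425. 263.  12.] maxz 104.0
cable 275 160 [470. 228.  66.] maxz 72.0
cable 262 185 [493. 204.  48.] maxz 52.0
cable 252 205 [515. 182.  32.] maxz 36.0
cable 80 180 [408.  11.  23.] maxz 26.0
cable 120 220 [467.  34.  37.] maxz 39.0
cable 150 258 [448. 162. 248.] maxz 252.0
1054 92.9020349975109
sensor top ((491.621826171875, 157.16390991210938), (37.78240966796875, 29.320404052734375), 20.067890167236328) ctr [490.16701452 157.93717066  92.51967171]
[[468.79998779296875, 164.5], [478.8999938964844, 136.89999389648438], [514.4000244140625, 149.89999389648438], [504.29998779296875, 177.39999389648438]]
nest ((491.9404602050781, 159.91184997558594), (56.68424987792969, 61.8497200012207), 1.8198543787002563) 33.75743617395733
[ 93.66076575 134.80773981] 2429 [[376.9  90.4  93. ]]
[167.52702703 130.08108108] 74 [[400.1 152.   93. ]]
[ 98. 190.] 11 [[421.7  65.2  93. ]]
[218.36666667 215.63333333] 30 [[491.7 156.7  93. ]]
big 2964 ((400.3672790527344, 158.39608764648438), (40.606407165527344, 51.80849075317383), 8.2108736038208) 112.45424108926667
```

Request:
arm_command --targets '[{"travel": [-1.1, -3.2, 0], "rot": [0, 0, 0]}, {"travel": [-1.1, -3.2, 0], "rot": [0, 0, 0]}, {"travel": [-1.1, -3.2, 0], "rot": [0, 0, 0]}, {"travel": [-1.2, -3.2, 0], "rot": [0, 0, 0]}, {"travel": [-1.2, -3.2, 0], "rot": [0, 0, 0]}, {"travel": [-1.2, -3.2, 0], "rot": [0, 0, 0]}, {"travel": [-1.2, -3.2, 0], "rot": [0, 0, 0]}, {"travel": [-1.2, -3.2, 0], "rot": [0, 0, 0]}, {"travel": [-1.2, -3.2, 0], "rot": [0, 0, 0]}, {"travel": [-1.2, -3.2, 0], "rot": [0, 0, 0]}]' --fingers 70

```text
time_s: 2.5
ee_pos: [452.2, -132.0, 220.7]
eef_rot: [0.0, 0.203, 0.979, 0.0]
ft_force: [0.0, 0.4, 0.4]
grip_width: 59.7
gripper_force: 0.0
```

```bash
cat > coup.py <<'E'
from h import *
import sys
s,p,R=pose();w=cap("wrist");save(w,sys.argv[1]);P=cloud(w)
print(s["time_s"],p.round(1),s["grip_width"])
c0=np.array([452,-131.])
near=P[np.hypot(P[...,0]-c0[0],P[...,1]-c0[1])<45]; near=near[~np.isnan(near).any(1)]
h,e=np.histogram(near[:,2],np.arange(20,140,2));print([(int(a),int(b)) for a,b in zip(e,h) if b>15])
import itertools
for k in range(2):
  for z0,z1 in((60,140),):
    q=near[near[:,2]>z0]; print("max z",np.percentile(q[:,2],[50,90,97,99.5]).round(1))
zr=np.percentile(near[:,2],99)
q=near[(near[:,2]>zr-3)]
(cx,cy),r=cv2.minEnclosingCircle(q[:,:2].astype(np.float32));print("rim",cx,cy,r,zr)
E
python3 coup.py w2.png
```

```text
2.5 [ 452.2 -132.   220.7] 59.681637834889486
[(22, 16), (26, 83), (28, 720), (30, 236), (34, 44), (80, 18), (82, 24), (84, 373), (86, 159), (88, 43), (90, 16), (92, 21), (94, 19), (96, 29), (98, 49), (100, 235), (102, 42), (104, 50), (106, 46), (108, 51), (110, 210), (112, 1012), (114, 311)]
max z [289.5 313.  316.3 317.8]
max z [289.5 313.  316.3 317.8]
rim 436.55010986328125 -126.22657775878906 28.335128784179688 317.36786666368357
```

View pics/w2.png

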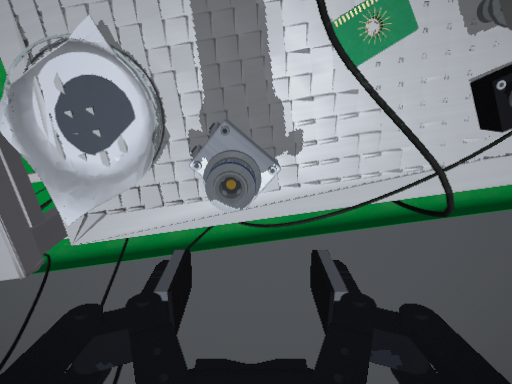

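The coupler's mouth is at (231,184) with the flange round it, and the aperture is clear. Now I fit the axis and heights.

```bash
cat > coup.py <<'E'
from h import *
import sys
def fit(c,z0,z1,c0):
    P=cloud(c);m=(P[...,2]>z0)&(P[...,2]<z1)&(np.hypot(P[...,0]-c0[0],P[...,1]-c0[1])<45)
    k,l,st,ce=cv2.connectedComponentsWithStats(m.astype(np.uint8)); i=1+np.argmax(st[1:,4]); q=P[l==i]
    (x,y),r=cv2.minEnclosingCircle(q[:,:2].astype(np.float32)); return np.round([x,y,r,np.median(q[:,2]),len(q)],1)
if __name__=="__main__":
    c0=(452,-131)
    for n in("wrist","side","scene"):
        c=cap(n)
        print(n,"rim",fit(c,109,118,c0),"flange",fit(c,80,89,c0))
        # mouth: outer circle contour of rim via dark bore
    w=cap("wrist");print("ray at rim pixel",onz(w,(231.5,184.5),113).round(1))
E
python3 coup.py
```

```text
wrist rim [ 441.5 -148.    22.2  112.9 1586. ] flange [ 440.8 -146.    27.6   85.5  595. ]
side rim [ 439.4 -145.4   24.3  114.1  145. ] flange [ 440.8 -144.7   29.3   86.3   89. ]
scene rim [ 442.6 -146.7   23.4  111.9   92. ] flange [ 442.5 -144.3   28.3   84.8   78. ]
ray at rim pixel [[ 438.9 -144.8  113. ]]
```

Request:
arm_command --targets '[{"travel": [0.45, -1.76, 0], "rot": [0, 0, 0]}, {"travel": [0, 0, 2], "rot": [0, 0, 0]}, {"travel": [0, 0, 3], "rot": [0, 0, 0]}, {"travel": [0, 0, 2], "rot": [0, 0, 0]}, {"travel": [0, 0, 0], "rot": [0, 0, 0]}, {"travel": [0, 0, 0], "rot": [0, 0, 0]}, {"travel": [0, 0, 0], "rot": [0, 0, 0]}, {"travel": [0, 0, 0], "rot": [0, 0, 0]}, {"travel": [0, 0, 0], "rot": [0, 0, 0]}, {"travel": [0, 0, 0], "rot": [0, 0, 0]}]' --fingers 90

```text
time_s: 3.75
ee_pos: [440.9, -146.8, 151.0]
eef_rot: [0.001, 0.205, 0.979, -0.0]
ft_force: [-0.6, -0.3, 0.3]
grip_width: 76.9
gripper_force: 0.0
```

```bash
python3 - <<'E'
from h import *
from coup import fit
s,p,R=pose();print(p.round(1),R.round(3).tolist(),s["ft_force"],s["grip_width"])
w=cap("wrist");save(w,"w3.png");print(fit(w,109,118,(441,-146)),fit(w,80,89,(441,-146)))
P=cloud(w)
for z0,z1 in((110.5,112),(112,114),(114,116)):
    q=P[(P[...,2]>z0)&(P[...,2]<z1)&(np.hypot(P[...,0]-441,P[...,1]+146)<30)];print(z0,len(q),np.percentile(q[:,:2],[1,99],axis=0).round(1).tolist() if len(q)>9 else "")
g=cv2.cvtColor(w["img"],cv2.COLOR_RGB2GRAY)
pc=np.array([w["camera_matrix"][0][2],0])
cv2.imwrite("pics/w3c.png",cv2.resize(w["img"][100:300,150:350],(600,600),interpolation=cv2.INTER_CUBIC)[:,:,::-1])
E
```

```text
[ 440.9 -146.8  151. ] [[-0.916, 0.401, 0.001], [0.401, 0.916, -0.0], [-0.001, 0.0, -1.0]] [-0.64014731 -0.33087537  0.26204358] 76.8603856886957
[ 441.5 -147.6   22.5  112.9 2654. ] [ 441.3 -147.9   28.    85.5 1081. ]
110.5 304 [[419.6, -168.4], [462.7, -126.5]]
112 1724 [[420.4, -168.5], [462.0, -127.0]]
114 511 [[424.5, -162.8], [455.9, -132.1]]
```

View pics/w3c.png

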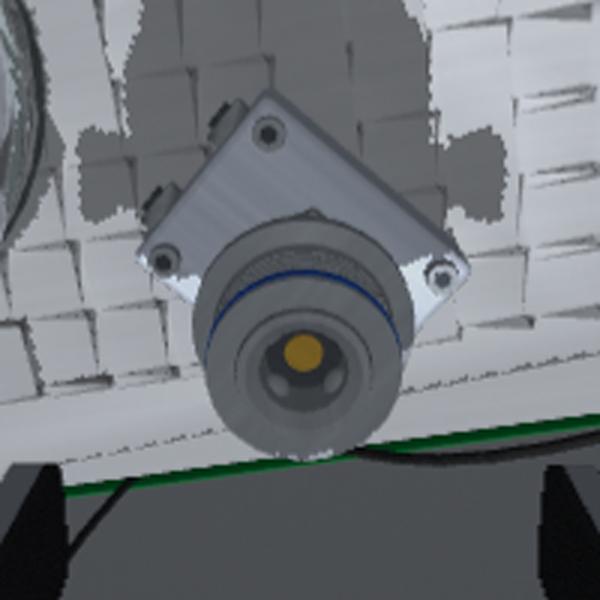

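Centre is (441.2,-147.6), rim at about z 115, flange top about 85. Descending and closing gently on the barrel above the flange.

Request:
arm_command --targets '[{"travel": [-0.05, -0.06, 1], "rot": [0, 0, 0]}, {"travel": [0, 0, 1.5], "rot": [0, 0, 0]}, {"travel": [0, 0, 1.2], "rot": [0, 0, 0]}, {"travel": [0, 0, 0.9], "rot": [0, 0, 0]}, {"travel": [0, 0, 0], "rot": [0, 0, 0]}, {"travel": [0, 0, 0], "rot": [0, 0, 0]}, {"travel": [0, 0, 0], "rot": [0, 0, 0]}, {"travel": [0, 0, 0], "rot": [0, 0, 0]}, {"travel": [0, 0, 0], "rot": [0, 0, 0]}, {"travel": [0, 0, 0], "rot": [0, 0, 0]}]'

```text
time_s: 4.8
ee_pos: [441.0, -147.5, 104.8]
eef_rot: [0.0, 0.205, 0.979, -0.0]
ft_force: [-0.2, 0.2, 1.5]
grip_width: 77.1
gripper_force: 0.0
```

Request:
arm_command --targets '[{"travel": [0, 0, 0], "rot": [0, 0, 0]}, {"travel": [0, 0, 0], "rot": [0, 0, 0]}, {"travel": [0, 0, 0], "rot": [0, 0, 0]}, {"travel": [0, 0, 0], "rot": [0, 0, 0]}, {"travel": [0, 0, 0], "rot": [0, 0, 0]}, {"travel": [0, 0, 0], "rot": [0, 0, 0]}, {"travel": [0, 0, 0], "rot": [0, 0, 0]}, {"travel": [0, 0, 0], "rot": [0, 0, 0]}, {"travel": [0, 0, 0], "rot": [0, 0, 0]}, {"travel": [0, 0, 0], "rot": [0, 0, 0]}]' --fingers 40 --grip_force 20

```text
time_s: 5.8
ee_pos: [440.9, -147.5, 104.5]
eef_rot: [0.0, 0.205, 0.979, -0.0]
ft_force: [0.6, 1.6, 0.2]
grip_width: 34.0
gripper_force: 0.0
```

```bash
python3 - <<'E'
from h import *
s,p,R=pose();print(s)
w=cap("wrist");b=cap("side")
x=cv2.resize(b["img"][110:200,165:265],(400,360),interpolation=cv2.INTER_CUBIC)
y=cv2.resize(w["img"][150:384,100:360],(400,360))
cv2.imwrite("pics/g.png",np.hstack([y,x])[:,:,::-1])
E
```

```text
{'time_s': 5.8, 'q': array([ 0.20838582,  0.50800979,  0.09616933,  2.07784205, -0.08803893,
        0.55942728,  1.52519215]), 'joint_vel': array([-0.00225431,  0.00053242, -0.00017452, -0.00291632, -0.00077465,
       -0.00240764, -0.00188789]), 'tau': array([-6.96638308e-04, -3.50977957e+01,  1.11760564e+00, -1.01420161e+01,
        6.35851000e-03,  1.00939549e-03,  4.06251928e-06]), 'ee_pos': array([ 440.89883583, -147.4684331 ,  104.53775845]), 'eef_rot': array([ 9.67627045e-06,  2.04911797e-01,  9.78780443e-01, -2.41790143e-05]), 'ft_force': array([0.55305311, 1.63252551, 0.17685223]), 'torque': array([ 0.03727105, -0.0599111 ,  0.00314764]), 'gripper_force': 0.0, 'grip_width': 34.01580318075119}
```

View pics/g.png

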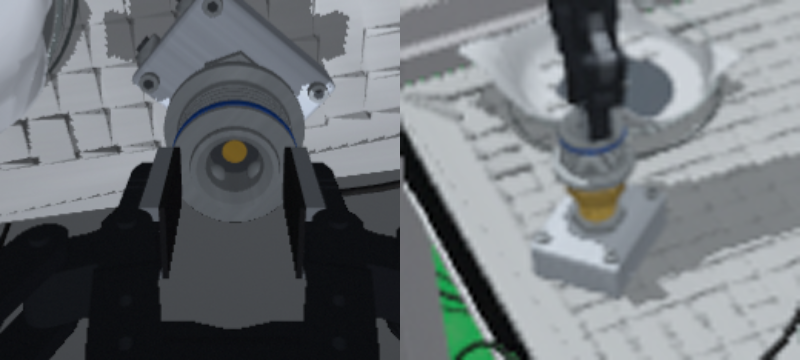

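```bash
python3 - <<'E'
from h import *
s,p,R=pose()
w=cap("wrist");P=cloud(w);T=(P-p)@R
f=lambda X,Y:(int(100+X*260/400),int(150+Y*234/360))
for n,X,Y in(("padLtip",170,160),("padLmid",170,200),("padLbase",165,255),("Ledge",160,155),("padRtip",295,160),("padRmid",297,200),("sleeveTopNear",235,212),("rimfar",235,132),("piston",235,152),("flange far",235,72)):
    u,v=f(X,Y);print(n,(u,v),P[v,u].round(1),"tool",T[v,u].round(1), "rgz",w["range_z"][v,u].round(0))
def proj(X):
    c=(w["Rw"].T@(np.array(X)-w["o"]));a=c[:2]/c[2];a=a*(1+w["k1"]*(a@a));K=np.array(w["camera_matrix"]);return (K[:2,:2]@a+K[:2,2]).round()
for y in(-17,17):
  for x in (-11,11):
    for z in(14,0):print("exp",x,y,z,proj(p+R@np.array([x,y,z])))
for n in("side","scene"):
    c=cap(n);Q=(cloud(c)-p)@R
    q=Q[(abs(Q[...,0])<40)&(abs(Q[...,1])<50)&(Q[...,2]>-60)&(Q[...,2]<60)]
    for z in range(-40,45,8):
        k=q[(q[:,2]>=z)&(q[:,2]<z+8)]
        if len(k):print(n,z,len(k),np.percentile(k,[2,98],axis=0)[:,:2].round().tolist())
E
```

```text
padLtip (210, 254) [ 422.8 -161.   129.1] tool [ 11.1 -19.6 -24.6] rgz 144.0
padLmid (210, 280) [ 428.  -161.7  142.6] tool [  6.1 -18.2 -38. ] rgz 133.0
padLbase (207, 315) [ 436.1 -165.4  153.7] tool [ -2.8 -18.3 -49.2] rgz 125.0
Ledge (204, 250) [ 422.  -164.5  123.9] tool [ 10.4 -23.2 -19.4] rgz 149.0
padRtip (291, 254) [ 438.8 -126.9  127.4] tool [ 10.2  18.  -22.9] rgz 146.0
padRmid (293, 280) [ 437.8 -128.5  149.2] tool [ 10.4  16.1 -44.7] rgz 125.0
sleeveTopNear (252, 287) [ 456.5 -154.5  113.7] tool [-17.2  -0.2  -9.1] rgz 167.0
rimfar (252, 235) [ 428.3 -142.2  114.1] tool [13.7 -0.2 -9.6] rgz 157.0
piston (252, 248) [ 441.3 -147.8  100.9] tool [-0.5 -0.1  3.6] rgz 174.0
flange far (252, 196) [ 418.  -137.6   85. ] tool [24.9 -0.1 19.5] rgz 181.0
exp -11 -17 14 [224. 256.]
exp -11 -17 0 [222. 268.]
exp 11 -17 14 [223. 222.]
exp 11 -17 0 [221. 232.]
exp -11 17 14 [280. 256.]
exp -11 17 0 [283. 268.]
exp 11 17 14 [281. 222.]
exp 11 17 0 [284. 232.]
side -40 27 [[-9.0, -23.0], [12.0, 31.0]]
side -32 30 [[-9.0, -22.0], [12.0, 31.0]]
side -24 18 [[-8.0, -20.0], [12.0, 28.0]]
side -16 73 [[-18.0, -20.0], [23.0, 24.0]]
side -8 45 [[-20.0, -9.0], [22.0, 22.0]]
side 0 32 [[-19.0, 5.0], [21.0, 23.0]]
side 8 55 [[-21.0, -5.0], [27.0, 28.0]]
side 16 82 [[-25.0, -12.0], [28.0, 29.0]]
side 24 4 [[-19.0, 16.0], [-3.0, 24.0]]
side 32 24 [[-15.0, 9.0], [15.0, 21.0]]
side 40 27 [[-16.0, 1.0], [21.0, 20.0]]
scene -40 28 [[-11.0, -20.0], [7.0, 34.0]]
scene -32 27 [[-11.0, -20.0], [6.0, 33.0]]
scene -24 22 [[-11.0, -23.0], [9.0, 33.0]]
scene -16 28 [[-16.0, -20.0], [16.0, 26.0]]
scene -8 57 [[-22.0, -11.0], [19.0, 24.0]]
scene 0 30 [[-21.0, 4.0], [16.0, 24.0]]
scene 8 37 [[-22.0, 4.0], [16.0, 26.0]]
scene 16 73 [[-27.0, -10.0], [25.0, 29.0]]
scene 24 6 [[-22.0, 16.0], [15.0, 29.0]]
scene 32 21 [[-17.0, 6.0], [12.0, 19.0]]
scene 40 31 [[-19.0, -1.0], [16.0, 22.0]]
```

The fingers closed to 34 mm without touching anything. Depth in both views puts the real fingertips at about z 122, above the rim, roughly 30 mm farther back than the stated reach. I'll reopen and measure the tip reach directly.

Request:
arm_command --targets '[{"travel": [0, 0, 0], "rot": [0, 0, 0]}, {"travel": [0, 0, 0], "rot": [0, 0, 0]}, {"travel": [0, 0, 0], "rot": [0, 0, 0]}, {"travel": [0, 0, 0], "rot": [0, 0, 0]}, {"travel": [0, 0, 0], "rot": [0, 0, 0]}, {"travel": [0, 0, 0], "rot": [0, 0, 0]}, {"travel": [0, 0, 0], "rot": [0, 0, 0]}, {"travel": [0, 0, 0], "rot": [0, 0, 0]}, {"travel": [0, 0, 0], "rot": [0, 0, 0]}, {"travel": [0, 0, 0], "rot": [0, 0, 0]}]' --fingers 62

```text
time_s: 7.05
ee_pos: [440.9, -147.5, 104.5]
eef_rot: [-0.0, 0.205, 0.979, -0.0]
ft_force: [-0.7, 0.6, 0.4]
grip_width: 52.9
gripper_force: 0.0
```

```bash
cat > tips.py <<'E'
from h import *
s,p,R=pose();print(s["time_s"],p.round(1),s["grip_width"],s["gripper_force"],np.round(s["ft_force"],1))
for n in("wrist","side","scene"):
    c=cap(n);T=(cloud(c)-p)@R
    dark=c["img"].max(2)<75
    m=dark&(abs(T[...,0])<16)&(abs(abs(T[...,1])-s["grip_width"]/2-6)<11)&(T[...,2]>-80)&(T[...,2]<40)
    for sg in(-1,1):
        q=T[m&(T[...,1]*sg>0)]
        if len(q)>5:print(n,sg,len(q),"z pct50,95,99",np.percentile(q[:,2],[50,95,99]).round(1),"x",np.percentile(q[q[:,2]>np.percentile(q[:,2],80)][:,0],[5,95]).round(1),"ymin",(np.abs(q[:,1]).min()*sg).round(1))
E
python3 tips.py
```

```text
7.05 [ 440.9 -147.5  104.5] 52.900195715890476 0.0 [-0.7  0.6  0.4]
wrist -1 3914 z pct50,95,99 [-53.  -22.6 -17.3] x [-8.3 11.1] ymin -21.5
wrist 1 4251 z pct50,95,99 [-56.9 -23.  -17.6] x [-8.2 11.1] ymin 21.5
side -1 33 z pct50,95,99 [-32.5 -18.8 -17.8] x [-8.2 -0.3] ymin -23.0
side 1 61 z pct50,95,99 [-40.8 -23.  -19.7] x [-4.5  6.4] ymin 23.3
scene -1 60 z pct50,95,99 [-39.  -18.2 -15.8] x [-8.1  3.8] ymin -21.9
scene 1 63 z pct50,95,99 [-45.7 -25.7 -23.8] x [-6.4  3.2] ymin 26.5
```

All three views agree that the fingertips are about 17 mm behind the reported TCP. Descending 3 cm so the tips stop about 6 mm above the flange.

Request:
arm_command --targets '[{"travel": [0, 0, 0], "rot": [0, 0, 0]}, {"travel": [0, 0, 0], "rot": [0, 0, 0]}, {"travel": [0, 0, 0.4], "rot": [0, 0, 0]}, {"travel": [0, 0, 0.4], "rot": [0, 0, 0]}, {"travel": [0, 0, 0.5], "rot": [0, 0, 0]}, {"travel": [0, 0, 0.5], "rot": [0, 0, 0]}, {"travel": [0, 0, 0.5], "rot": [0, 0, 0]}, {"travel": [0, 0, 0.4], "rot": [0, 0, 0]}, {"travel": [0, 0, 0.3], "rot": [0, 0, 0]}, {"travel": [0, 0, 0], "rot": [0, 0, 0]}]' --fingers 70

```text
time_s: 8.2
ee_pos: [440.6, -147.4, 74.1]
eef_rot: [-0.0, 0.205, 0.979, 0.0]
ft_force: [-0.0, 0.6, -0.8]
grip_width: 59.2
gripper_force: 0.0
```

```bash
python3 tips.py
```

```text
8.2 [ 440.6 -147.4   74.1] 59.23366188044259 0.0 [-0.   0.6 -0.8]
wrist -1 4215 z pct50,95,99 [-54.  -22.5  37.8] x [-8.  11.1] ymin -25.8
wrist 1 4528 z pct50,95,99 [-58.9 -24.2 -18.9] x [-8.6 11.1] ymin 24.9
side -1 20 z pct50,95,99 [-46.  -32.9 -31.1] x [-8.  -5.5] ymin -27.8
side 1 57 z pct50,95,99 [-41.9 -24.7 -20.3] x [-4.5  7.8] ymin 26.0
scene -1 33 z pct50,95,99 [-48.5 -34.3 -32.9] x [-8.5  2.5] ymin -26.1
scene 1 54 z pct50,95,99 [-47.9 -26.8 -25.6] x [-5.9  3.2] ymin 32.7
```

Request:
arm_command --targets '[{"travel": [0, 0, 0], "rot": [0, 0, 0]}, {"travel": [0, 0, 0], "rot": [0, 0, 0]}, {"travel": [0, 0, 0], "rot": [0, 0, 0]}, {"travel": [0, 0, 0], "rot": [0, 0, 0]}, {"travel": [0, 0, 0], "rot": [0, 0, 0]}, {"travel": [0, 0, 0], "rot": [0, 0, 0]}, {"travel": [0, 0, 0], "rot": [0, 0, 0]}, {"travel": [0, 0, 0], "rot": [0, 0, 0]}, {"travel": [0, 0, 0], "rot": [0, 0, 0]}, {"travel": [0, 0, 0], "rot": [0, 0, 0]}]' --fingers 35 --grip_force 25

```text
time_s: 9.35
ee_pos: [441.3, -146.9, 74.8]
eef_rot: [0.0, 0.205, 0.979, 0.0]
ft_force: [-0.2, 3.7, 5.0]
grip_width: 44.2
gripper_force: 26.0
```

Request:
arm_command --targets '[{"travel": [0, 0, 0.1], "rot": [0, 0, 0]}, {"travel": [0, 0, 0.1], "rot": [0, 0, 0]}, {"travel": [0, 0, 0.1], "rot": [0, 0, 0]}, {"travel": [0, 0, 0.1], "rot": [0, 0, 0]}, {"travel": [0, 0, 0.1], "rot": [0, 0, 0]}, {"travel": [0, 0, 0.1], "rot": [0, 0, 0]}, {"travel": [0, 0, 0.1], "rot": [0, 0, 0]}, {"travel": [0, 0, 0.1], "rot": [0, 0, 0]}, {"travel": [0, 0, 0.05], "rot": [0, 0, 0]}, {"travel": [0, 0, 0], "rot": [0, 0, 0]}]'

```text
time_s: 10.35
ee_pos: [441.4, -146.9, 66.5]
eef_rot: [0.0, 0.205, 0.979, 0.0]
ft_force: [0.8, 4.1, 8.2]
grip_width: 44.6
gripper_force: 26.2
```

```bash
cat > st.py <<'E'
from h import *
from coup import fit
s,p,R=pose();print(s["time_s"],p.round(1),s["grip_width"],s["gripper_force"],np.round(s["ft_force"],1),np.round(s["torque"],2))
w=cap("wrist");P=cloud(w)
r=np.hypot(P[...,0]-441.2,P[...,1]+147.6)
h,e=np.histogram(P[r<9][:,2],np.arange(85,130,1));print("bore z",[(int(a),int(b)) for a,b in zip(e,h) if b>8])
h,e=np.histogram(P[(r<21.5)&(r>12)][:,2],np.arange(95,120,1));print("ring z",[(int(a),int(b)) for a,b in zip(e,h) if b>8])
print("flange",fit(w,68,90,(441,-147)))
E
python3 st.py
```

```text
10.35 [ 441.4 -146.9   66.5] 44.64935598144668 26.1803646851331 [0.8 4.1 8.2] [ 0.73  0.02 -0.08]
bore z [(105, 57), (106, 537), (107, 366), (108, 25)]
ring z [(95, 11), (100, 15), (101, 17), (102, 72), (103, 1006), (104, 1228), (105, 185), (106, 90), (107, 80), (108, 84), (109, 77), (110, 92), (111, 98), (112, 109), (113, 327), (114, 846), (115, 291)]
flange [ 431.6 -143.7   28.7   77.6 3066. ]
```

The sleeve is fully back: its top went from 113 to 104, and the piston rose to 106.5, 8 mm below the rim. Letting go.

Request:
arm_command --targets '[{"travel": [0, 0, 0], "rot": [0, 0, 0]}, {"travel": [0, 0, 0], "rot": [0, 0, 0]}, {"travel": [0, 0, 0], "rot": [0, 0, 0]}, {"travel": [0, 0, 0], "rot": [0, 0, 0]}, {"travel": [0, 0, 0], "rot": [0, 0, 0]}, {"travel": [0, 0, 0], "rot": [0, 0, 0]}, {"travel": [0, 0, 0], "rot": [0, 0, 0]}, {"travel": [0, 0, 0], "rot": [0, 0, 0]}, {"travel": [0, 0, 0], "rot": [0, 0, 0]}, {"travel": [0, 0, 0], "rot": [0, 0, 0]}]' --fingers 75

```text
time_s: 11.4
ee_pos: [440.9, -147.5, 66.0]
eef_rot: [0.0, 0.205, 0.979, -0.0]
ft_force: [0.2, 0.4, 0.3]
grip_width: 63.6
gripper_force: 0.0
```

```bash
python3 st.py
```

```text
11.4 [ 440.9 -147.5   66. ] 63.59149229868427 0.0 [0.2 0.4 0.3] [ 0.02 -0.05  0.01]
bore z [(105, 44), (106, 562), (107, 370), (108, 19)]
ring z [(95, 26), (96, 97), (97, 56), (98, 17), (99, 19), (103, 10), (104, 20), (105, 35), (106, 439), (107, 1720), (108, 610), (109, 89), (110, 80), (111, 100), (112, 123), (113, 314), (114, 862), (115, 276), (116, 9)]
flange [ 440.7 -147.5   28.    80.5 3096. ]
```

The catch holds (sleeve about 5 mm back, piston up). The grip centred about 0.7 mm along +tool-y, so the axis is about (441.4,-147.0). Now to the sensor.

Request:
arm_command --targets '[{"travel": [0, 0, -3], "rot": [0, 0, 0]}, {"travel": [0, 0, -5], "rot": [0, 0, 0]}, {"travel": [0, 0, -5], "rot": [0, 0, 0]}, {"travel": [1.08, 4.27, 0], "rot": [0, 0, 0]}, {"travel": [1.08, 4.27, 0], "rot": [0, 0, 0]}, {"travel": [1.08, 4.27, 0], "rot": [0, 0, 0]}, {"travel": [1.08, 4.27, 0], "rot": [0, 0, 0]}, {"travel": [1.08, 4.27, 0], "rot": [0, 0, 0]}, {"travel": [1.08, 4.27, 0], "rot": [0, 0, 0]}, {"travel": [1.08, 4.27, 0], "rot": [0, 0, 0]}]'

```text
time_s: 12.45
ee_pos: [491.4, 158.4, 196.0]
eef_rot: [0.0, 0.205, 0.979, -0.0]
ft_force: [0.5, 0.4, -0.2]
grip_width: 63.9
gripper_force: 0.0
```

Request:
arm_command --targets '[{"travel": [0, 0, 0], "rot": [0, 0, -8.5]}, {"travel": [0, 0, 0], "rot": [0, 0, -8.5]}, {"travel": [0, 0, 0], "rot": [0, 0, -8.5]}, {"travel": [0, 0, 0], "rot": [0, 0, -8.5]}, {"travel": [0, 0, 0], "rot": [0, 0, -8.5]}, {"travel": [0, 0, 0], "rot": [0, 0, -1]}, {"travel": [0, 0, 0], "rot": [0, 0, 0]}, {"travel": [0, 0, 0], "rot": [0, 0, 0]}, {"travel": [0, 0, 0], "rot": [0, 0, 0]}, {"travel": [0, 0, 0], "rot": [0, 0, 0]}]'

```text
time_s: 13.45
ee_pos: [491.5, 156.7, 196.0]
eef_rot: [-0.0, -0.172, 0.985, -0.0]
ft_force: [0.2, 0.5, 0.0]
grip_width: 64.1
gripper_force: 0.0
```

```bash
cat > sens.py <<'E'
from h import *
s,p,R=pose();print(s["time_s"],p.round(1),R[:2,:2].round(3).tolist(),s["q"].round(2))
w=cap("wrist");save(w,"w5.png");P=cloud(w)
m=(P[...,2]>88)&(P[...,2]<100)&(np.hypot(P[...,0]-492,P[...,1]-157)<40)
q=P[m];r=cv2.minAreaRect(q[:,:2].astype(np.float32));print("top",np.median(q[:,2]).round(1),r)
c=np.array(r[0]);d=R.T@np.array([c[0]-p[0],c[1]-p[1],0]);print("shift in tool mm",d.round(1))
b=cv2.boxPoints(r);e=b-np.roll(b,1,0);L=e[np.argmax(np.hypot(*e.T))];L=R.T@np.r_[L/np.hypot(*L),0];print("long axis in tool, deg",np.degrees(np.arctan2(L[1],L[0])).round(1))
hsv=cv2.cvtColor(w["img"],cv2.COLOR_RGB2HSV);g=((hsv[...,1]>100)&(abs(hsv[...,0].astype(int)-60)<20)).astype(np.uint8)
k,l,st,ce=cv2.connectedComponentsWithStats(g)
for i in range(1,k):
    x=onz(w,ce[i],92.5)[0]
    if st[i,4]>8 and np.hypot(x[0]-492,x[1]-157)<15: print("dot",x.round(1))
E
python3 sens.py
```

```text
13.45 [491.5 156.7 196. ] [[-0.941, -0.339], [-0.339, 0.941]] [-0.26  0.44 -0.13  1.84  0.08  0.87  1.49]
top 92.8 ((491.60443115234375, 156.8154754638672), (37.844573974609375, 29.41134262084961), 18.86982536315918)
shift in tool mm [-0.1  0.  -0. ]
long axis in tool, deg 0.9
dot [492.  157.1  92.5]
```

Aligned over the sensor to within 0.1 mm and 1°, with its top at 92.8. Descending with a narrowed opening so the tips reach about z 55.

Request:
arm_command --targets '[{"travel": [0, 0, 0], "rot": [0, 0, 0]}, {"travel": [0, 0, 2], "rot": [0, 0, 0]}, {"travel": [0, 0, 3], "rot": [0, 0, 0]}, {"travel": [0, 0, 3], "rot": [0, 0, 0]}, {"travel": [0, 0, 2], "rot": [0, 0, 0]}, {"travel": [0, 0, 1.5], "rot": [0, 0, 0]}, {"travel": [0, 0, 1.5], "rot": [0, 0, 0]}, {"travel": [0, 0, 1.3], "rot": [0, 0, 0]}, {"travel": [0, 0, 1.0], "rot": [0, 0, 0]}, {"travel": [0, 0, 0.5], "rot": [0, 0, 0]}]' --fingers 57

```text
time_s: 14.5
ee_pos: [491.3, 156.6, 37.2]
eef_rot: [-0.001, -0.172, 0.985, -0.0]
ft_force: [-0.6, 0.3, 0.8]
grip_width: 48.4
gripper_force: 0.0
```

Request:
arm_command --targets '[{"travel": [0, 0, 0], "rot": [0, 0, 0]}, {"travel": [0, 0, 0], "rot": [0, 0, 0]}, {"travel": [0, 0, 0], "rot": [0, 0, 0]}, {"travel": [0, 0, 0], "rot": [0, 0, 0]}, {"travel": [0, 0, 0], "rot": [0, 0, 0]}, {"travel": [0, 0, 0], "rot": [0, 0, 0]}, {"travel": [0, 0, 0], "rot": [0, 0, 0]}, {"travel": [0, 0, 0], "rot": [0, 0, 0]}, {"travel": [0, 0, 0], "rot": [0, 0, 0]}, {"travel": [0, 0, 0], "rot": [0, 0, 0]}]' --fingers 20 --grip_force 30

```text
time_s: 15.5
ee_pos: [491.5, 156.6, 38.0]
eef_rot: [-0.0, -0.172, 0.985, -0.0]
ft_force: [-0.1, -0.7, -0.5]
grip_width: 29.7
gripper_force: 31.9
```

Request:
arm_command --targets '[{"travel": [0, 0, 0], "rot": [0, 0, 0]}, {"travel": [0, 0, -0.5], "rot": [0, 0, 0]}, {"travel": [0, 0, -1], "rot": [0, 0, 0]}, {"travel": [0, 0, -1.5], "rot": [0, 0, 0]}, {"travel": [0, 0, -2], "rot": [0, 0, 0]}, {"travel": [0, 0, -2], "rot": [0, 0, 0]}, {"travel": [0, 0, -2], "rot": [0, 0, 0]}, {"travel": [0, 0, -2], "rot": [0, 0, 0]}, {"travel": [0, 0, -1.5], "rot": [0, 0, 0]}, {"travel": [0, 0, -1], "rot": [0, 0, 0]}]' --grip_force 45

```text
time_s: 16.5
ee_pos: [491.9, 156.8, 175.0]
eef_rot: [0.001, -0.172, 0.985, 0.0]
ft_force: [0.6, -0.5, -2.3]
grip_width: 29.3
gripper_force: 45.3
```

Request:
arm_command --targets '[{"travel": [0.75, -1.34, 0], "rot": [0, 0, 0]}, {"travel": [1.5, -2.69, 0], "rot": [0, 0, 0]}, {"travel": [1.88, -3.36, 0], "rot": [0, 0, 0]}, {"travel": [1.88, -3.36, 0], "rot": [0, 0, 0]}, {"travel": [1.88, -3.36, 0], "rot": [0, 0, 0]}, {"travel": [1.88, -3.36, 0], "rot": [0, 0, 0]}, {"travel": [1.88, -3.36, 0], "rot": [0, 0, 0]}, {"travel": [1.86, -3.36, 0], "rot": [0, 0, 0]}, {"travel": [1.0, -1.7, 0], "rot": [0, 0, 0]}, {"travel": [0.5, -0.98, 0], "rot": [0, 0, 0]}]'

```text
time_s: 17.5
ee_pos: [439.2, -150.4, 172.3]
eef_rot: [-0.002, -0.17, 0.985, -0.0]
ft_force: [-0.8, 1.0, -3.2]
grip_width: 29.3
gripper_force: 45.3
```

```bash
python3 - <<'E'
from h import *
s,p,R=pose();print(s["time_s"],p.round(1),R.round(3).tolist(),s["grip_width"],s["gripper_force"],np.round(s["ft_force"],1),s["q"].round(2))
w=cap("wrist");b=cap("side");a=cap("scene")
ax=np.array([441.4,-147.0])
for n,c in(("side",b),("scene",a)):
    P=cloud(c)
    for z0,z1,nm in((142,168,"nose"),(168,175,"shoulder"),(100,112,"sleeve")):
        q=P[(P[...,2]>z0)&(P[...,2]<z1)&(np.hypot(P[...,0]-441,P[...,1]+147)<35)]
        if len(q)>5:
            f=c["Rw"][:2,2];f=f/np.hypot(*f);rt=np.array([-f[1],f[0]]);d=(q[:,:2]-ax)@rt
            print(n,nm,len(q),"lateral vs axis",np.percentile(d,[3,97]).round(1),"mid",np.percentile(d,[3,97]).mean().round(1),"rt",rt.round(2),"zmin",np.percentile(q[:,2],2).round(1))
x=cv2.resize(b["img"][90:190,160:270],(400,364),interpolation=cv2.INTER_CUBIC)
y=cv2.resize(w["img"],(485,364))[:, 50:450]
cv2.imwrite("pics/p.png",np.hstack([y,x])[:,:,::-1])
E
```

```text
17.5 [ 439.2 -150.4  172.3] [[-0.942, -0.334, -0.003], [-0.334, 0.942, -0.001], [0.003, 0.0, -1.0]] 29.32705142417873 45.28333783149719 [-0.8  1.  -3.2] [ 0.36  0.4  -0.11  2.    0.06  0.75  2.13]
side nose 36 lateral vs axis [-8.   7.6] mid -0.2 rt [ 0.76 -0.65] zmin 146.2
side shoulder 34 lateral vs axis [-16.7  13.7] mid -1.5 rt [ 0.76 -0.65] zmin 169.6
side sleeve 123 lateral vs axis [-22.4  18.1] mid -2.1 rt [ 0.76 -0.65] zmin 103.0
scene nose 36 lateral vs axis [-8.8  6.2] mid -1.3 rt [ 0.69 -0.73] zmin 143.8
scene shoulder 34 lateral vs axis [-15.2  16.2] mid 0.5 rt [ 0.69 -0.73] zmin 168.4
scene sleeve 103 lateral vs axis [-20.8  18.2] mid -1.3 rt [ 0.69 -0.73] zmin 100.9
```

View pics/p.png

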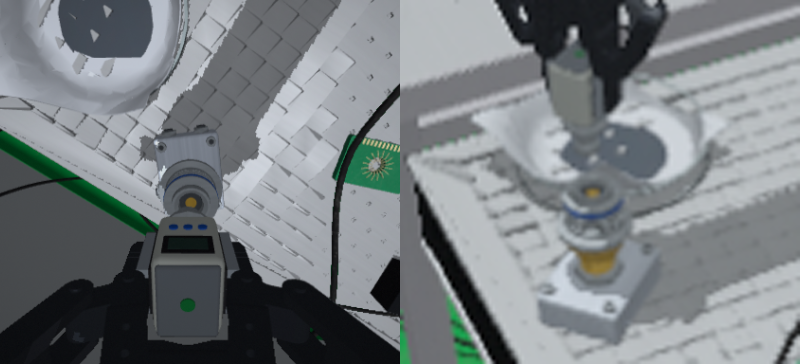

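The sensor hangs upright over the open coupler, with the catch still set. Checking the settled pose.

```bash
python3 - <<'E'
from h import *
s,p,R=pose();print(s["time_s"],p.round(1),s["joint_vel"].round(3));d=R.T@(np.array([441.4,-147.0,0])-p);print(d.round(1))
E
```

```text
17.65 [ 441.  -147.   172.6] [-0.034 -0.003 -0.032 -0.002 -0.007 -0.001 -0.004]
[ -0.5  -0.4 172.6]
```

Request:
arm_command --targets '[{"travel": [0, 0, 0.5], "rot": [0, 0, 0]}, {"travel": [0, 0, 0.8], "rot": [0, 0, 0]}, {"travel": [0, 0, 0.6], "rot": [0, 0, 0]}, {"travel": [0, 0, 0.3], "rot": [0, 0, 0]}, {"travel": [0, 0, 0], "rot": [0, 0, 0]}, {"travel": [0, 0, 0], "rot": [0, 0, 0]}, {"travel": [0, 0, 0], "rot": [0, 0, 0]}, {"travel": [0, 0, 0], "rot": [0, 0, 0]}, {"travel": [0, 0, 0], "rot": [0, 0, 0]}, {"travel": [0, 0, 0], "rot": [0, 0, 0]}]'

```text
time_s: 18.65
ee_pos: [441.6, -147.1, 151.2]
eef_rot: [0.0, -0.172, 0.985, -0.0]
ft_force: [0.3, -0.5, -3.4]
grip_width: 29.5
gripper_force: 45.3
```

```bash
python3 - <<'E'
from h import *
s,p,R=pose();print(s["time_s"],p.round(1),R[:,2].round(4),np.round(s["ft_force"],2));d=R.T@(np.array([441.4,-147.0,0])-p);print(d.round(1))
ax=np.array([441.4,-147.0])
for n in("side","scene"):
    c=cap(n);P=cloud(c)
    f=c["Rw"][:2,2];f=f/np.hypot(*f);rt=np.array([-f[1],f[0]])
    for z0,z1,nm in((121,142,"nose"),(146,150,"shoulder"),(100,107,"sleeve"),(165,200,"housing"),(78,84,"flange")):
        m=(P[...,2]>z0)&(P[...,2]<z1)&(np.hypot(P[...,0]-441,P[...,1]+147)<35)
        L=[];
        for r in np.where(m.sum(1)>2)[0]:
            k=np.where(m[r])[0]; x=P[r,[k[0],k[-1]],:2]; L.append(((x-ax)@rt))
        L=np.array(L);
        if len(L):print(n,nm,"mid",np.median(L.mean(1)).round(2),"w",np.median(np.ptp(L,axis=1)).round(1))
E
```

```text
18.65 [ 441.6 -147.1  151.2] [ 3.e-04 -1.e-04 -1.e+00] [ 0.28 -0.53 -3.36]
[  0.2   0.2 151.2]
side nose mid -1.61 w 15.7
side sleeve mid -2.79 w 23.7
side housing mid -1.96 w 47.5
side flange mid -1.9 w 45.3
scene nose mid 0.09 w 15.1
scene shoulder mid 0.06 w 24.8
scene sleeve mid 0.19 w 37.1
scene housing mid -0.87 w 53.1
scene flange mid 0.0 w 48.5
```

The nose and coupler line up within about 0.3 mm in both views. Lowering in.

Request:
arm_command --targets '[{"travel": [0, 0, 0.3], "rot": [0, 0, 0]}, {"travel": [0, 0, 0.3], "rot": [0, 0, 0]}, {"travel": [0, 0, 0.2], "rot": [0, 0, 0]}, {"travel": [0, 0, 0.15], "rot": [0, 0, 0]}, {"travel": [0, 0, 0.15], "rot": [0, 0, 0]}, {"travel": [0, 0, 0.15], "rot": [0, 0, 0]}, {"travel": [0, 0, 0.15], "rot": [0, 0, 0]}, {"travel": [0, 0, 0.1], "rot": [0, 0, 0]}, {"travel": [0, 0, 0], "rot": [0, 0, 0]}, {"travel": [0, 0, 0], "rot": [0, 0, 0]}]'

```text
time_s: 19.75
ee_pos: [441.6, -147.1, 136.1]
eef_rot: [-0.0, -0.172, 0.985, -0.0]
ft_force: [-0.1, 0.7, -1.5]
grip_width: 29.5
gripper_force: 45.6
```

Request:
arm_command --targets '[{"travel": [0, 0, 0.12], "rot": [0, 0, 0]}, {"travel": [0, 0, 0.12], "rot": [0, 0, 0]}, {"travel": [0, 0, 0.12], "rot": [0, 0, 0]}, {"travel": [0, 0, 0.12], "rot": [0, 0, 0]}, {"travel": [0, 0, 0.12], "rot": [0, 0, 0]}, {"travel": [0, 0, 0.12], "rot": [0, 0, 0]}, {"travel": [0, 0, 0.12], "rot": [0, 0, 0]}, {"travel": [0, 0, 0.12], "rot": [0, 0, 0]}, {"travel": [0, 0, 0.12], "rot": [0, 0, 0]}, {"travel": [0, 0, 0.12], "rot": [0, 0, 0]}]'

```text
time_s: 20.75
ee_pos: [441.6, -147.1, 124.3]
eef_rot: [0.0, -0.172, 0.985, -0.0]
ft_force: [-1.9, 0.9, 6.4]
grip_width: 29.2
gripper_force: 46.3
```

Request:
arm_command --targets '[{"travel": [0, 0, 0.06], "rot": [0, 0, 0]}, {"travel": [0, 0, 0.06], "rot": [0, 0, 0]}, {"travel": [0, 0, 0.06], "rot": [0, 0, 0]}, {"travel": [0, 0, 0.06], "rot": [0, 0, 0]}, {"travel": [0, 0, 0.06], "rot": [0, 0, 0]}, {"travel": [0, 0, 0.06], "rot": [0, 0, 0]}, {"travel": [0, 0, 0.04], "rot": [0, 0, 0]}, {"travel": [0, 0, 0.04], "rot": [0, 0, 0]}, {"travel": [0, 0, 0], "rot": [0, 0, 0]}, {"travel": [0, 0, 0], "rot": [0, 0, 0]}]'

```text
time_s: 21.75
ee_pos: [441.6, -147.0, 119.7]
eef_rot: [0.0, -0.172, 0.985, -0.0]
ft_force: [-2.2, 0.8, 3.7]
grip_width: 29.6
gripper_force: 46.1
```

```bash
cat > chk.py <<'E'
from h import *
s,p,R=pose();print(s["time_s"],p.round(1),np.round(s["ft_force"],1))
for n in("side","scene","wrist"):
    P=cloud(cap(n));r=np.hypot(P[...,0]-441.4,P[...,1]+147)
    h,e=np.histogram(P[(r<29)&(r>23.5)][:,2],np.arange(70,95,1));print(n,"flange z",[(int(a),int(b)) for a,b in zip(e,h) if b>4])
    h,e=np.histogram(P[(r<21.5)&(r>18)][:,2],np.arange(97,122,1));print(n,"sleeve top z",[(int(a),int(b)) for a,b in zip(e,h) if b>2])
E
python3 chk.py
```

```text
21.75 [ 441.6 -147.   119.7] [-2.2  0.8  3.7]
side flange z [(82, 5), (83, 5), (84, 8), (85, 7), (86, 12), (87, 7), (88, 5), (89, 7)]
side sleeve top z [(99, 3), (100, 5), (102, 3), (103, 7), (107, 4), (109, 5), (113, 6), (114, 5), (115, 3)]
scene flange z [(80, 6), (83, 7), (84, 14), (85, 10)]
scene sleeve top z [(97, 4), (98, 3), (107, 3), (110, 4), (111, 6), (112, 7)]
wrist flange z [(79, 28), (80, 21), (81, 29), (82, 27), (83, 68), (84, 346), (85, 476), (86, 145), (87, 9)]
wrist sleeve top z [(97, 24), (98, 8), (100, 8), (101, 25), (102, 9), (109, 4), (110, 7), (111, 85), (112, 384), (113, 137), (114, 10)]
```

The force dropped at the click, and the sleeve is forward again (flange back at 85, top at 112.5). Releasing and retreating straight up.

Request:
arm_command --targets '[{"travel": [0, 0, 0], "rot": [0, 0, 0]}, {"travel": [0, 0, 0], "rot": [0, 0, 0]}, {"travel": [0, 0, 0], "rot": [0, 0, 0]}, {"travel": [0, 0, 0], "rot": [0, 0, 0]}, {"travel": [0, 0, 0], "rot": [0, 0, 0]}, {"travel": [0, 0, 0], "rot": [0, 0, 0]}, {"travel": [0, 0, 0], "rot": [0, 0, 0]}, {"travel": [0, 0, 0], "rot": [0, 0, 0]}, {"travel": [0, 0, 0], "rot": [0, 0, 0]}, {"travel": [0, 0, 0], "rot": [0, 0, 0]}]' --fingers 65

```text
time_s: 22.9
ee_pos: [441.6, -147.0, 119.6]
eef_rot: [-0.0, -0.172, 0.985, -0.0]
ft_force: [-0.0, -0.5, 0.3]
grip_width: 55.6
gripper_force: 0.0
```

Request:
arm_command --targets '[{"travel": [0, 0, -0.5], "rot": [0, 0, 0]}, {"travel": [0, 0, -1], "rot": [0, 0, 0]}, {"travel": [0, 0, -1.5], "rot": [0, 0, 0]}, {"travel": [0, 0, -2], "rot": [0, 0, 0]}, {"travel": [0, 0, -2], "rot": [0, 0, 0]}, {"travel": [0, 0, -1], "rot": [0, 0, 0]}, {"travel": [0, 0, 0], "rot": [0, 0, 0]}, {"travel": [0, 0, 0], "rot": [0, 0, 0]}, {"travel": [0, 0, 0], "rot": [0, 0, 0]}, {"travel": [0, 0, 0], "rot": [0, 0, 0]}]'

```text
time_s: 23.9
ee_pos: [441.0, -146.9, 198.8]
eef_rot: [-0.001, -0.172, 0.985, 0.0]
ft_force: [0.3, 0.3, -0.6]
grip_width: 55.7
gripper_force: 0.0
```

```bash
python3 chk.py; python3 - <<'E'
from h import *
P=cloud(cap("wrist"));q=P[(P[...,2]>165)&(P[...,2]<182)&(np.hypot(P[...,0]-441,P[...,1]+147)<35)]
print(np.percentile(q[:,2],[5,50,95]),cv2.minAreaRect(q[q[:,2]>np.median(q[:,2])-2][:,:2].astype(np.float32)))
E
```

```text
23.9 [ 441.  -146.9  198.8] [ 0.3  0.3 -0.6]
side flange z [(84, 7), (85, 9), (86, 12), (88, 11), (89, 5)]
side sleeve top z [(97, 3), (98, 4), (99, 4), (100, 3), (103, 4), (105, 3), (107, 4), (110, 4), (111, 4), (112, 3), (113, 3), (114, 5), (115, 3)]
scene flange z [(81, 5), (83, 6), (84, 11), (85, 9)]
scene sleeve top z [(97, 5), (99, 3), (101, 6), (103, 3), (105, 3), (110, 4), (111, 7), (113, 5)]
wrist flange z [(79, 10), (80, 8), (81, 9), (82, 13), (83, 38), (84, 162), (85, 261), (86, 87), (87, 6)]
wrist sleeve top z [(97, 10), (98, 4), (100, 4), (101, 8), (102, 4), (109, 5), (110, 8), (111, 51), (112, 179), (113, 92), (114, 16)]
[169.66499688 176.10846191 177.29662351] ((442.34686279296875, -147.81231689453125), (35.460601806640625, 27.881072998046875), 19.577184677124023)
```

```bash
python3 -c "
from cell import arm
print(arm.sign_off())"
```

```text
the job is handed in; nothing more can be done
None
```

The sensor is plugged into the coupler, upright, with the sleeve sprung forward over it and the arm clear; the job was handed in at about 24 s, and sign-off returned no verdict.

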